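# Pack the instrument spares, heaviest lowest

## Task

Pack the three spares in the open-fronted plywood case, heaviest lowest: first slide the steel flange along the base board, without lifting it, to the middle of the case floor and let go of it; then lay the blue cover flat and centred on the flange with its long sides parallel to the case's back wall; last lay the orange spacer frame flat on the cover, centred and the same way round. Set the cover and the frame down rather than dropping them, and leave everything else on the bench where it is.

Things in the scene. Friction and masses are not known exactly. Their poses are not given: they have to be found in the camera images.
- case_in (a point): Fixed three-sided plywood case: centre of its floor, 8 mm above the bench. x to the closed back wall, y to the left wall, z up. Inside: x -85 (open front, thin red line) to +85 mm, y -75 to +75 mm. Walls 8 mm thick, 50 mm high above the floor. The floor board runs on, level and unwalled, out of the front to x = -240 mm, 166 mm wide.
- flange_mid (a point): Blank steel flange: flat round disc 100 mm across, 16 mm thick, eight dark bolt holes on top, about 0.8 kg, the heaviest. Point: its centre, 8 mm above its underside. Starts flat on the board in front of the case, outside the red line. Slides with ordinary friction, stops when no longer pushed.
- cover_mid (a point): Blue painted aluminium housing cover, a block 60 mm (x) by 96 mm (y) by 26 mm high (z), about 0.22 kg, with a bright panel on top; the middle weight. The point is its centre, 13 mm above its underside. Starts flat on the bench, on one side of the case or the other.
- spacer_mid (a point): Orange hard-plastic rectangular spacer frame (window through the middle), outside 54 mm (x) by 90 mm (y), 12 mm thick (z), bars 14 mm wide, about 0.045 kg; the lightest. The point is the centre of the window, 6 mm above its underside. Starts flat on the bench, on the other side of the case from the cover.
- flange: The same flange; origin at the centre of its underside.
- cover: The same cover; origin at the centre of its underside.
- spacer: The same spacer frame; origin at the centre of its underside.
- jar: Bystander: jar 52 mm across, 75 mm high; origin under its centre. Leave alone.
- wrench: Bystander: steel wrench lying on the bench. Leave alone.
- screwdriver: Bystander: screwdriver lying on the bench, on the left. Leave alone.
- regulator: Bystander: brass pressure regulator with a gauge, about 70 mm high; origin under its brass body. Leave alone.
- meter: Bystander: yellow hand meter lying on its back, 75 by 150 by 32 mm; origin under its centre. Leave alone.
- tray: Bystander: shallow grey plastic tray 100 by 140 by 30 mm; origin under its centre. Leave alone.
Mind the look-alikes: they are no part of the job. Of the things that look like the cover, the middle-sized one is meant.

How it is judged:
By the outcome, as a careful person would: the job done as asked, in the order asked, and still so for the second after the job is handed in, with the robot touching nothing.
It also fails if it takes over 70 s, if anything falls off the work surface, if the arm or the gripper's body presses on something with over 40 N, if the wrist force passes 120 N, or if a joint passes its speed limit or range.

## Robot

A 6-joint arm with a two-finger parallel gripper is mounted at the origin on the work surface. World frame = base frame: x ahead of the robot, y to its left, z up, the work surface at z = 0. Lengths are in m, angles in rad, forces in N, time in s.
With the tool pointing down it reaches from about 0.225 to 0.875 m from the base axis. Payload 3.4 kg.
Tool frame: the origin (TCP) lies between the finger pads; the fingertips stand 8 mm ahead of it and the grasp point (between the pads) lies 11 mm behind it; z points along the fingers, y is the line along which they close (so a half turn about z gives the same grasp; the last joint's range is limited). The gripper opens to 85 mm and grips with 20 to 120 N. Pads are 22 mm wide; open, the fingers measure 114 mm over their backs; the gripper's body (76 mm by 85 mm) begins 54 mm behind the grasp point. The pads swing forward as they close: fully open they stand 13 mm farther back than shut.
Start: joints at [-1.224, 0.276, 1.505, -0, 1.361, -0.121], TCP at [0.259, -0.513, 0.239] pointing down, gripper open.
Joint ranges: [-2.89, 2.89], [-0.75, 2.08], [0.22, 2.7], [-1.18, 4.32], [0.11, 2.71], [-2.7, 2.7]. Speed limits (rad/s): [2.57, 2.57, 3.14, 3.14, 3.14, 3.14].

## Interface

Orientations are given as a unit quaternion [w, x, y, z].
In Python, from rig import manip, optics, finder gives the robot as it stands.
- The arm moves only by the tool servo_tool, never from a script. Its argument "increments" is a list of rows, each a list of 7 numbers: the shift along the tool's x, y, z in cm, then the turn, a rotation vector about the tool's x, y, z in degrees, then the closure, from -1 (fully open) to 1 (shut). In form: [[x, y, z, rx, ry, rz, gripper], ...]. A call has exactly 5 rows; each row shifts and turns the commanded pose from where the row before left it, along the tool's axes as they then stand; what a row does not reach is not made up. A row lasts 1/10 s, in which the tool goes at most 50 mm and 8.59 degrees, less where a joint would pass 70% of its speed; a pose out of reach is approached as far as the arm can. A call is refused whole if a number of a shift passes 5 or a number of a turn 8.59, either way. A call with a gripper value outside its range is refused whole. The fingers move at their own pace and stop on an object; "squeeze" is the grip in N (left out, the last holds). Time passes only in rows, so rows that do not move let the fingers close, or fill a call up. It gives the time, the measured TCP pose, the force, the opening and the grip force at its end, in the units of the state.
- manip.get_state(): the state, without advancing time (a new reading comes with each control period).
- optics.get_image(name): name is "scene" or "side" or "wrist"; returns the picture (420x560x3 uint8, red, green, blue); there is no depth.
- optics.get_calibration(name): a dict with "fov_y" (degrees; the focal length in pixels is half the picture's height over the tangent of half this angle, whatever the lens; pixels are square), "cx", "cy" (the principal point, pixels), "world_to_cam" (4x4, takes a point from world to camera coordinates). Camera axes: x right, y down, z forward; pixel columns grow to the right and rows downward; lengths in m; the calibration is good to about 2 mm. A picture is of the moment at which its call begins: read the wrist's pose just before it. get_calibration takes no time and is no camera call; for the wrist camera it gives the pose at the moment of the call.
- manip.sign_off(): hands the job in; it is judged then, once.
Trained networks look in the newest picture that a camera, given by its name, has taken for a name from the list of things; names that differ only in an ending like _2 or _b are one class to them, and where a whole thing is asked for, a point or a joint stands for the part that bears it (a point fixed in the world has none). Each returns a list of dicts, best first, with "p" (0 to 1); they miss things now and then, are a little off and sometimes report something else, mostly with a low value. They report only what shows in the picture. A call takes as long as a camera call. They do not tell look-alikes from the thing itself.
- finder.silhouettes(label, camera): "region" (420x560 bool, what is visible of it) and "box" ([centre column, centre row, width, height] in pixels, round what is visible of it).
- finder.tip_of(label, camera): "at" ([column, row] in pixels: a listed point, or the origin of a listed thing).
The state is a dict: "clock": time; "qpos": joint angles; "qd": joint speeds; "effort": joint torques, N m; "position": TCP position; "ee_rot": TCP orientation; "contact_force": force on the tool from outside, world axes, zero at the start; "moment": the same for the moment, N m; "width": finger opening in m; "gripper_force": force on a finger pad.
Only numpy, scipy, OpenCV 4.12 (cv2) and the standard library are available. Lean on these libraries where they do the work, as an engineer would, in place of code of your own. Each camera call takes 0.05 s, during which the arm holds its last target. There are 200 camera calls.

## Working session

There is one attempt and no reset: what is moved stays moved. The work goes in short steps, Python scripts to look and compute and a tool call to move; the robot and the scene stay as the last step left them, time stands still between calls to the robot, and variables do not carry over. Pictures are saved under pics/ and viewed, at most 11 in all, crops included, and the job is handed in when it is done.

Besides the shell and the picture viewer there is one more tool, called after "Emit:" by a JSON object that holds its "name" and its "arguments", one argument or row to a line. servo_tool: Moves the arm, as the interface text tells. Its arguments: {"type":"object","properties":{"increments":{"type":"array","items":{"type":"array","items":{"type":"number"}}},"squeeze":{"type":"number"}},"required":["increments"]}

```bash
mkdir -p pics; ls; cat > h.py <<'E'
import numpy as np, cv2
from rig import manip, optics, finder
def ray(cam,uv,z,cal=None):
    c=cal or optics.get_calibration(cam); f=210/np.tan(np.radians(c["fov_y"])/2)
    T=np.array(c["world_to_cam"]); R=T[:3,:3]; o=-R.T@T[:3,3]
    d=R.T@np.array([(uv[0]-c["cx"])/f,(uv[1]-c["cy"])/f,1]); return o+d*(z-o[2])/d[2]
def save(im,n): cv2.imwrite(f"pics/{n}.png",cv2.cvtColor(im,cv2.COLOR_RGB2BGR))
E
python3 - <<'E'
from h import *
a=optics.get_image("scene");b=optics.get_image("side")
save(cv2.resize(a,(800,600),interpolation=cv2.INTER_CUBIC),"scene0");save(cv2.resize(b,(800,600)),"side0")
for cam in("scene","side"):
  c=optics.get_calibration(cam);print(c["fov_y"],c["cx"],c["cy"])
  for l,z in(("case_in",.008),("flange_mid",.016),("cover_mid",.013),("spacer_mid",.006)):
    for d in finder.tip_of(l,cam)[:3]: print(cam,l,round(d["p"],2),np.round(d["at"]),np.round(ray(cam,d["at"],z),3))
print(manip.get_state())
E
```

```text
pics
52.894303218593436 286.3161988590929 201.93398711868235
scene case_in 0.6 [269. 234.] [ 0.622 -0.049  0.008]
scene flange_mid 0.68 [292. 195.] [ 0.464 -0.016  0.016]
scene cover_mid 0.93 [209. 208.] [ 0.566 -0.25   0.013]
scene cover_mid 0.88 [202. 169.] [ 0.403 -0.334  0.013]
scene cover_mid 0.71 [219. 143.] [ 0.259 -0.323  0.013]
scene spacer_mid 0.81 [411. 206.] [0.421 0.34  0.006]
54.690965159909716 272.8466416437417 207.34051185934993
side case_in 0.83 [239. 208.] [ 0.628 -0.06   0.008]
side case_in 0.68 [270. 318.] [0.422 0.339 0.008]
side flange_mid 0.58 [280. 222.] [ 0.477 -0.015  0.016]
side cover_mid 0.68 [364. 180.] [ 0.237 -0.324  0.013]
side cover_mid 0.53 [316. 171.] [ 0.415 -0.342  0.013]
side cover_mid 0.44 [269. 180.] [ 0.572 -0.241  0.013]
side spacer_mid 0.9 [267. 317.] [0.429 0.337 0.006]
{'clock': 0.5, 'qpos': array([-1.22400289e+00,  2.75921918e-01,  1.50495384e+00,  1.69768220e-05,
        1.36065458e+00, -1.20968596e-01]), 'qd': array([ 0.00027119, -0.00125716, -0.00242891, -0.00027804, -0.00184706,
        0.00104062]), 'effort': array([-1.30739540e-03, -4.16260457e+01, -2.45877045e+01, -2.80842951e-04,
        1.36717768e-03, -1.23061650e-05]), 'position': array([ 0.25928657, -0.51324778,  0.239294  ]), 'ee_rot': array([3.00246610e-05, 9.72774690e-01, 2.31752888e-01, 1.17595737e-05]), 'contact_force': array([-0.80107477,  0.95290723, -0.33490465]), 'moment': array([-0.01792683,  0.04221503,  0.0059495 ]), 'gripper_force': 0.0, 'width': 0.08563825685694876}
```

View pics/scene0.png

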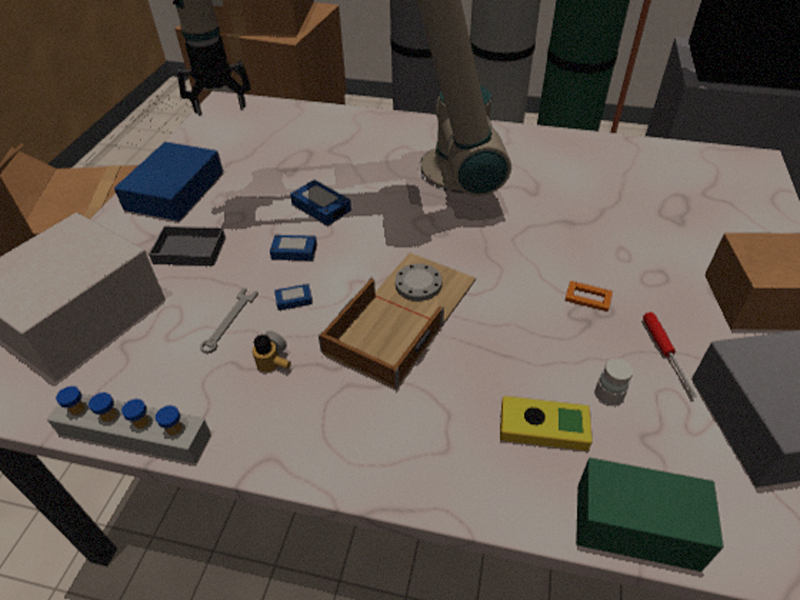

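View pics/side0.png

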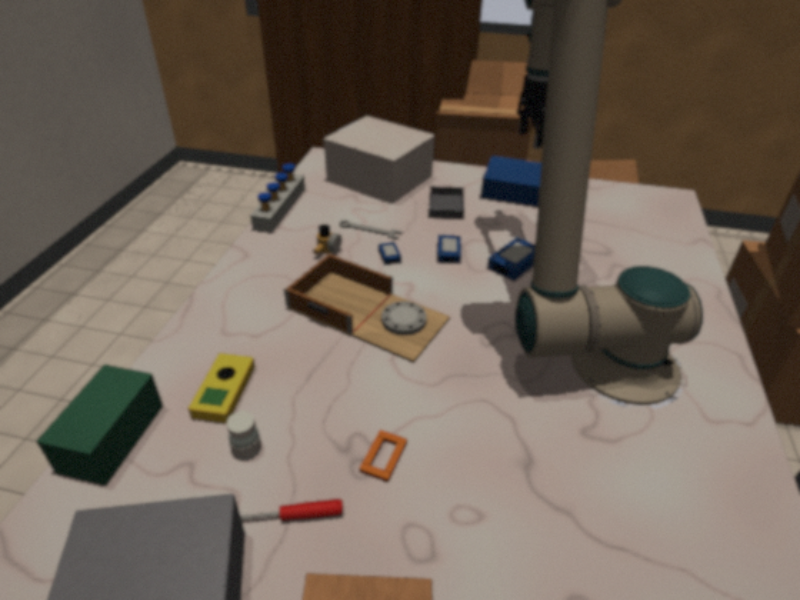

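The scene view shows three blue covers at (293,247), (320,200) and (294,296) in the 800 px picture. The middle-sized one is at (293,247), world about (0.41,-0.34). The case is centred near (380,335), the flange at (418,282) and the orange frame at (588,295).

```bash
cat >> h.py <<'E'
from scipy.spatial.transform import Rotation as Ro
def pose():
    s=manip.get_state();q=s["ee_rot"];R=Ro.from_quat([q[1],q[2],q[3],q[0]]);return np.array(s["position"]),R,s
def plan(path,n=5,start=None):
    """path: [(x,y,z,yaw_of_tool_x_deg,n rows)], prints rows; tool held pointing down"""
    p,R,s=pose(); 
    m=R.as_matrix(); yaw=np.degrees(np.arctan2(m[1,0],m[0,0]))
    print("now",np.round(p,4),"yaw",round(yaw,2),"tilt",np.round(m[:,2],4),"t",round(s["clock"],2),"w",round(s["width"],4),"F",np.round(s["contact_force"],1))
    for x,y,z,a,n in path:
        t=np.array([x,y,z]);dy=a-yaw
        for i in range(n):
            c,sn=np.cos(np.radians(yaw)),np.sin(np.radians(yaw)); d=(t-p)/(n-i)
            print([round(v,2) for v in (100*(c*d[0]+sn*d[1]),100*(sn*d[0]-c*d[1]),-100*d[2],0,0,-dy/n)])
            p=p+d; yaw+=dy/n
        print("-")
E
python3 - <<'E'
from h import *
for n,uv,z in(("frontR",(413,255),.008),("frontL",(475,283),.008),("backL top",(398,362),.058),("backR top",(322,336),.058),("frontR walltop",(373,280),.058),("frontL walltop",(443,308),.058),("redR",(374,297),.008),("redL",(435,316),.008)):
  print(n,np.round(ray("scene",np.array(uv)*.7,z),3))
c=optics.get_calibration("wrist");p,R,s=pose();T=np.linalg.inv(np.array(c["world_to_cam"]))
print(c["fov_y"],c["cx"],c["cy"],"cam in tool",np.round(R.inv().apply(T[:3,3]-p),3),"view dir in tool",np.round(R.inv().apply(T[:3,2]),3))
plan([(0.40,-0.02,0.32,-15,10)])
E
```

```text
frontR [ 0.382 -0.045  0.008]
frontL [0.441 0.104 0.008]
backL top [0.722 0.003 0.058]
backR top [ 0.693 -0.15   0.058]
frontR walltop [ 0.528 -0.096  0.058]
frontL walltop [0.574 0.057 0.058]
redR [ 0.528 -0.096  0.008]
redL [0.553 0.039 0.008]
67.95900387279454 279.71923207378313 213.25784496469453 cam in tool [ 0.07  -0.001 -0.135] view dir in tool [-0.275  0.     0.961]
now [ 0.2593 -0.5132  0.2393] yaw 26.8 tilt [ 0.e+00 -1.e-04 -1.e+00] t 0.5 w 0.0856 F [-0.8  1.  -0.3]
[np.float64(3.48), np.float64(-3.77), np.float64(-0.81), 0, 0, np.float64(4.18)]
[np.float64(3.2), np.float64(-4.01), np.float64(-0.81), 0, 0, np.float64(4.18)]
[np.float64(2.9), np.float64(-4.23), np.float64(-0.81), 0, 0, np.float64(4.18)]
[np.float64(2.58), np.float64(-4.43), np.float64(-0.81), 0, 0, np.float64(4.18)]
[np.float64(2.25), np.float64(-4.61), np.float64(-0.81), 0, 0, np.float64(4.18)]
[np.float64(1.91), np.float64(-4.76), np.float64(-0.81), 0, 0, np.float64(4.18)]
[np.float64(1.55), np.float64(-4.89), np.float64(-0.81), 0, 0, np.float64(4.18)]
[np.float64(1.19), np.float64(-4.99), np.float64(-0.81), 0, 0, np.float64(4.18)]
[np.float64(0.83), np.float64(-5.06), np.float64(-0.81), 0, 0, np.float64(4.18)]
[np.float64(0.46), np.float64(-5.11), np.float64(-0.81), 0, 0, np.float64(4.18)]
-
```

```bash
sed -i 's/print(\[round(v,2)/print([round(float(v),2)/' h.py; python3 - <<'E'
from h import *
plan([(0.52,-0.03,0.34,-17,15)])
E
```

```text
now [ 0.2593 -0.5132  0.2393] yaw 26.8 tilt [ 0.e+00 -1.e-04 -1.e+00] t 0.5 w 0.0856 F [-0.8  1.  -0.3]
[3.0, -2.09, -0.67, 0.0, 0.0, 2.92]
[2.89, -2.24, -0.67, 0.0, 0.0, 2.92]
[2.78, -2.39, -0.67, 0.0, 0.0, 2.92]
[2.65, -2.53, -0.67, 0.0, 0.0, 2.92]
[2.52, -2.66, -0.67, 0.0, 0.0, 2.92]
[2.38, -2.78, -0.67, 0.0, 0.0, 2.92]
[2.23, -2.9, -0.67, 0.0, 0.0, 2.92]
[2.08, -3.01, -0.67, 0.0, 0.0, 2.92]
[1.93, -3.11, -0.67, 0.0, 0.0, 2.92]
[1.77, -3.21, -0.67, 0.0, 0.0, 2.92]
[1.6, -3.29, -0.67, 0.0, 0.0, 2.92]
[1.43, -3.37, -0.67, 0.0, 0.0, 2.92]
[1.26, -3.44, -0.67, 0.0, 0.0, 2.92]
[1.08, -3.5, -0.67, 0.0, 0.0, 2.92]
[0.9, -3.55, -0.67, 0.0, 0.0, 2.92]
-
```

Emit:
{"name": "servo_tool", "arguments": {
  "increments": [
    [3.0,-2.1,-0.7,0,0,2.9,-0.2],
    [2.9,-2.2,-0.7,0,0,2.9,-0.2],
    [2.8,-2.4,-0.7,0,0,2.9,-0.2],
    [2.65,-2.5,-0.7,0,0,2.9,-0.2],
    [2.5,-2.65,-0.7,0,0,2.9,-0.2]
  ]
}}

```text
clock: 1.0
position: [0.3468, -0.3513, 0.2747]
ee_rot: [0.0, 0.994, 0.106, 0.0]
contact_force: [0.0, -0.6, -0.4]
width: 0.0514
gripper_force: 0.0
```

Emit:
{"name": "servo_tool", "arguments": {
  "increments": [
    [2.4,-2.8,-0.7,0,0,2.9,-0.2],
    [2.2,-2.9,-0.7,0,0,2.9,-0.2],
    [2.1,-3.0,-0.7,0,0,2.9,-0.2],
    [1.9,-3.1,-0.7,0,0,2.9,-0.2],
    [1.8,-3.2,-0.7,0,0,2.9,-0.2]
  ]
}}

```text
clock: 1.5
position: [0.4333, -0.1899, 0.3098]
ee_rot: [0.0, 1.0, -0.02, 0.0]
contact_force: [0.1, -0.6, 0.2]
width: 0.0515
gripper_force: 0.0
```

Emit:
{"name": "servo_tool", "arguments": {
  "increments": [
    [1.6,-3.3,-0.7,0,0,2.9,-0.2],
    [1.4,-3.4,-0.7,0,0,2.9,-0.2],
    [1.3,-3.4,-0.7,0,0,2.9,-0.2],
    [1.1,-3.5,-0.7,0,0,2.9,-0.2],
    [0.9,-3.6,-0.7,0,0,2.9,-0.2]
  ]
}}

```text
clock: 2.0
position: [0.5199, -0.028, 0.3448]
ee_rot: [0.0, 0.989, -0.146, 0.0]
contact_force: [1.0, -0.6, 0.3]
width: 0.0516
gripper_force: 0.0
```

```bash
python3 - <<'E'
from h import *
plan([])
cal=optics.get_calibration("wrist");im=optics.get_image("wrist");save(cv2.resize(im,(800,600),interpolation=cv2.INTER_CUBIC),"w1")
import pickle;pickle.dump(cal,open("cal1.pkl","wb"))
for l,z in(("case_in",.008),("flange_mid",.016),("cover_mid",.013)):
    for d in finder.tip_of(l,"wrist")[:3]: print(l,round(d["p"],2),np.round(d["at"]),np.round(ray("wrist",d["at"],z,cal),3))
for d in finder.silhouettes("flange","wrist")[:2]:
    m=d["region"].astype(np.uint8); c=max(cv2.findContours(m,0,1)[0],key=len)
    e=cv2.fitEllipse(c);print(d["p"],e,d["box"],np.round(ray("wrist",e[0],.022,cal),4))
plan([])
E
```

```text
now [ 0.5199 -0.028   0.3448] yaw -16.81 tilt [ 6.e-04 -4.e-04 -1.e+00] t 2.0 w 0.0516 F [ 1.  -0.6  0.3]
case_in 0.61 [276.  94.] [ 0.627 -0.055  0.008]
flange_mid 0.87 [278. 207.] [ 0.471 -0.01   0.016]
flange_mid 0.21 [499.   6.] [ 0.646 -0.364  0.016]
cover_mid 0.92 [427.  93.] [ 0.568 -0.257  0.013]
cover_mid 0.79 [479. 178.] [ 0.425 -0.313  0.013]
cover_mid 0.63 [490. 284.] [ 0.241 -0.309  0.013]
0.89 ((281.31805419921875, 205.4960479736328), (63.84406280517578, 64.29180145263672), 113.11383056640625) [279.7, 204.8, 68.0, 62.7] [ 0.4726 -0.0158  0.022 ]
0.27 ((87.25804138183594, 287.2457580566406), (35.07788848876953, 67.0428695678711), 85.19403076171875) [85.4, 287.8, 68.0, 40.0] [0.4321 0.3281 0.022 ]
now [ 0.519  -0.0297  0.344 ] yaw -16.65 tilt [-9.e-04 -8.e-04 -1.e+00] t 2.25 w 0.0513 F [-0.  -0.7 -0.3]
```

View pics/w1.png

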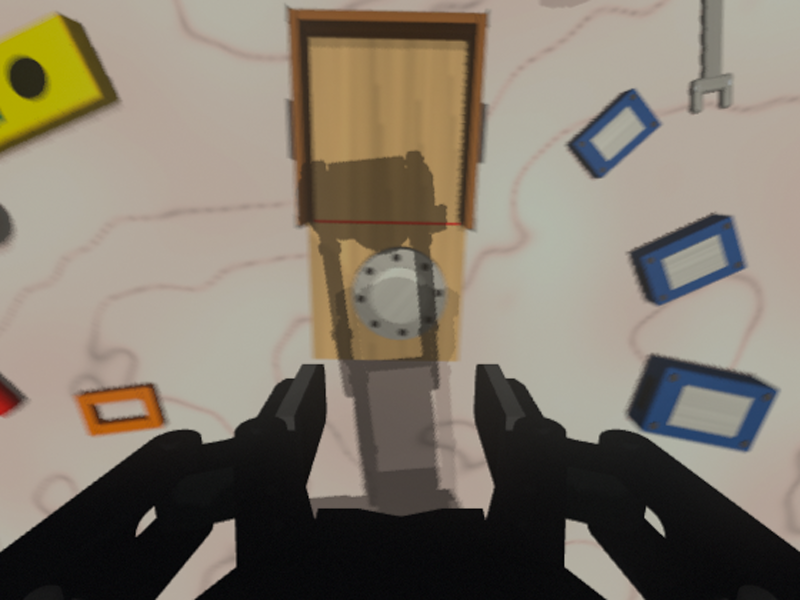

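```bash
python3 - <<'E'
from h import *
import pickle;cal=pickle.load(open("cal1.pkl","rb"))
P={}
for n,uv,z in(("frontL",(313,358),.008),("frontR",(460,360),.008),("redL",(313,221),.008),("redR",(461,223),.008),("backL",(308,38),.008),("backR",(467,42),.008),("tbL",(289,10),.058),("tbR",(487,13),.058),("tfL",(297,225),.058),("tfR",(476,229),.058)):
  P[n]=ray("wrist",np.array(uv)*.7,z,cal);print(n,np.round(P[n],4))
for a,b in(("frontL","redL"),("frontR","redR"),("tfL","tbL"),("tfR","tbR"),("frontR","frontL"),("tbR","tbL"),("tfR","tfL"),("redR","redL")):
  d=P[b]-P[a];print(a,b,np.round(np.hypot(*d[:2]),4),np.round(np.degrees(np.arctan2(d[1],d[0])),1))
for uv,z in (((400,293),.024),((688,260),.026),((615,133),.026),((705,400),.026),((120,409),.012)): print(uv,np.round(ray("wrist",np.array(uv)*.7,z,cal),4))
E
```

```text
frontL [0.4257 0.104  0.008 ]
frontR [ 0.3749 -0.0559  0.008 ]
redL [0.571  0.0516 0.008 ]
redR [ 0.5243 -0.096   0.008 ]
backL [ 0.7324 -0.0017  0.008 ]
backR [ 0.6859 -0.1441  0.008 ]
tbL [0.7408 0.0014 0.058 ]
tbR [ 0.6914 -0.1551  0.058 ]
tfL [0.5735 0.0567 0.058 ]
tfR [ 0.5214 -0.103   0.058 ]
frontL redL 0.1544 -19.8
frontR redR 0.1547 -15.0
tfL tbL 0.1762 -18.3
tfR tbR 0.1777 -17.0
frontR frontL 0.1678 72.4
tbR tbL 0.1641 72.5
tfR tfL 0.1679 71.9
redR redL 0.1548 72.4
(400, 293) [ 0.4743 -0.0142  0.024 ]
(688, 260) [ 0.4226 -0.3086  0.026 ]
(615, 133) [ 0.5664 -0.2564  0.026 ]
(705, 400) [ 0.2559 -0.308   0.026 ]
(120, 409) [0.4319 0.3407 0.012 ]
```

The wrist view shows the case squarely: the red line runs at row 222 (columns 313–461) and the flange is at (400,293). The middle-sized cover is at (688,260) and the frame at (120,409). That puts the case centre at about (0.6285,-0.0485) with yaw -17.7°, and the flange at (0.474,-0.014).

```bash
python3 - <<'E'
from h import *
plan([(.401,.002,.12,-12.5,6),(.401,.002,.020,-12.5,4)])
E
```

```text
now [ 0.519  -0.0297  0.344 ] yaw -16.65 tilt [-9.e-04 -8.e-04 -1.e+00] t 2.25 w 0.0513 F [-0.  -0.7 -0.3]
[-2.04, 0.06, 3.73, 0.0, 0.0, -0.69]
[-2.04, 0.03, 3.73, 0.0, 0.0, -0.69]
[-2.04, 0.01, 3.73, 0.0, 0.0, -0.69]
[-2.04, -0.02, 3.73, 0.0, 0.0, -0.69]
[-2.04, -0.04, 3.73, 0.0, 0.0, -0.69]
[-2.04, -0.06, 3.73, 0.0, 0.0, -0.69]
-
[0.0, -0.0, 2.5, 0.0, 0.0, -0.0]
[0.0, -0.0, 2.5, 0.0, 0.0, -0.0]
[0.0, -0.0, 2.5, 0.0, 0.0, -0.0]
[0.0, -0.0, 2.5, 0.0, 0.0, -0.0]
-
```

Emit:
{"name": "servo_tool", "arguments": {
  "increments": [
    [-2.4,0.05,3.7,0,0,-0.8,-0.2],
    [-2.5,0,3.7,0,0,-0.8,-0.2],
    [-2.5,0,3.7,0,0,-0.8,-0.2],
    [-2.4,0,3.7,0,0,-0.9,-0.2],
    [-2.4,-0.1,3.7,0,0,-0.9,-0.2]
  ]
}}

```text
clock: 2.75
position: [0.3999, 0.0019, 0.158]
ee_rot: [0.0, 0.994, -0.109, 0.0]
contact_force: [0.2, -0.3, 0.5]
width: 0.0512
gripper_force: 0.0
```

Emit:
{"name": "servo_tool", "arguments": {
  "increments": [
    [0,0,3.7,0,0,0,-0.2],
    [0,0,3.5,0,0,0,-0.2],
    [0,0,3.2,0,0,0,-0.2],
    [0,0,2.0,0,0,0,-0.2],
    [0,0,0,0,0,0,-0.2]
  ]
}}

```text
clock: 3.25
position: [0.3989, 0.0021, 0.0333]
ee_rot: [0.0, 0.994, -0.11, -0.003]
contact_force: [0.6, -0.1, 0.0]
width: 0.051
gripper_force: 0.0
```

```bash
python3 - <<'E'
from h import *
a=optics.get_image("side");w=optics.get_image("wrist");cal=optics.get_calibration("wrist")
plan([(.4225,-.0026,.020,-12.5,5)])
u=cv2.resize(a[170:280,200:340],(560,440),interpolation=cv2.INTER_CUBIC)
save(np.hstack([cv2.resize(w,(440,330)),cv2.resize(a[180:264,225:325],(360,330))]),"w2")
E
```

```text
now [0.4016 0.002  0.0355] yaw -12.57 tilt [-5.e-04 -2.e-04 -1.e+00] t 3.35 w 0.0515 F [ 0.5 -0.2  0.2]
[0.43, -0.0, 0.31, 0.0, 0.0, -0.01]
[0.43, -0.0, 0.31, 0.0, 0.0, -0.01]
[0.43, -0.0, 0.31, 0.0, 0.0, -0.01]
[0.43, -0.0, 0.31, 0.0, 0.0, -0.01]
[0.43, -0.0, 0.31, 0.0, 0.0, -0.01]
-
```

View pics/w2.png

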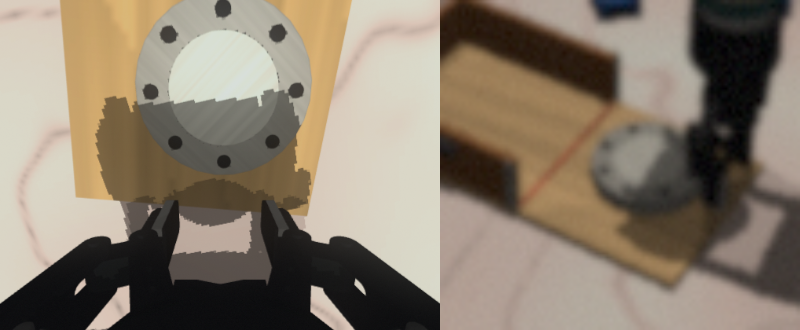

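The flange is centred between the fingers (its column 223, finger midpoint about 220). I'll lower the tool and push along tool x.

Emit:
{"name": "servo_tool", "arguments": {
  "increments": [
    [0,0,0.7,0,0,0,-0.2],
    [0,0,0.7,0,0,0,-0.2],
    [0.6,0,0,0,0,0,-0.2],
    [0.7,0,0,0,0,0,-0.2],
    [0.7,0,0,0,0,0,-0.2]
  ]
}}

```text
clock: 3.85
position: [0.4206, -0.0015, 0.0213]
ee_rot: [0.0, 0.994, -0.109, -0.001]
contact_force: [-6.6, 0.4, 2.5]
width: 0.0511
gripper_force: 2.9
```

Emit:
{"name": "servo_tool", "arguments": {
  "increments": [
    [1,0,0,0,0,0,-0.2],
    [1,0,0,0,0,0,-0.2],
    [1,0,0,0,0,0,-0.2],
    [1,0,0,0,0,0,-0.2],
    [1,0,0,0,0,0,-0.2]
  ]
}}

```text
clock: 4.35
position: [0.4669, -0.0116, 0.0208]
ee_rot: [-0.0, 0.994, -0.109, -0.004]
contact_force: [-7.0, 2.4, 4.1]
width: 0.0512
gripper_force: 3.6
```

```bash
cat >> h.py <<'E'
C=np.array([.6285,-.0485]);A=-17.7
def incase(p):
    d=np.array(p[:2])-C;c,s=np.cos(np.radians(A)),np.sin(np.radians(A));return np.round([c*d[0]+s*d[1],-s*d[0]+c*d[1]],4)
def flange():
    cal=optics.get_calibration("wrist");optics.get_image("wrist")
    for d in finder.silhouettes("flange","wrist")[:1]:
        c=max(cv2.findContours(d["region"].astype(np.uint8),0,1)[0],key=len);h=cv2.convexHull(c)
        e=cv2.fitEllipse(h);p=ray("wrist",e[0],.022,cal);print(round(d["p"],2),"px",np.round(e[0]),np.round(e[1]),np.round(p,4),"case",incase(p))
    return cal
E
python3 - <<'E'
from h import *
plan([]);flange()
E
```

```text
now [ 0.4669 -0.0116  0.0208] yaw -12.48 tilt [-0.008   0.0014 -1.    ] t 4.35 w 0.0512 F [-7.   2.4  4.1]
```

Emit:
{"name": "servo_tool", "arguments": {
  "increments": [
    [1.2,0,0,0,0,0,-0.2],
    [1.3,0,0,0,0,0,-0.2],
    [1.3,0,0,0,0,0,-0.2],
    [1.3,0,0,0,0,0,-0.2],
    [1.3,0,0,0,0,0,-0.2]
  ]
}}

```text
clock: 4.95
position: [0.5304, -0.0256, 0.0208]
ee_rot: [-0.0, 0.994, -0.109, -0.003]
contact_force: [-5.3, 1.9, 2.8]
width: 0.0516
gripper_force: 3.2
```

Emit:
{"name": "servo_tool", "arguments": {
  "increments": [
    [1.0,0,0,0,0,0,-0.2],
    [0.8,0,0,0,0,0,-0.2],
    [0.6,0,0,0,0,0,-0.2],
    [0.4,0,0,0,0,0,-0.2],
    [0,0,0,0,0,0,-0.2]
  ]
}}

```text
clock: 5.45
position: [0.561, -0.0325, 0.0212]
ee_rot: [0.0, 0.994, -0.109, 0.001]
contact_force: [-1.4, 0.5, -1.9]
width: 0.0512
gripper_force: 1.0
```

```bash
python3 - <<'E'
from h import *
p,R,s=pose();plan([]);print("est",incase(p+R.apply([.054,0,0])));cal=flange()
w=optics.get_image("wrist");save(w,"w3")
for d in finder.tip_of("flange_mid","wrist")[:1]: print(d, incase(ray("wrist",d["at"],.016,cal)))
E
```

```text
now [ 0.561  -0.0325  0.0212] yaw -12.5 tilt [ 1.7e-03 -4.0e-04 -1.0e+00] t 5.45 w 0.0512 F [-1.4  0.5 -1.9]
est [-0.0154 -0.0004]
0.85 px [280. 152.] [236. 239.] [ 0.618  -0.0445  0.022 ] case [-0.0112  0.0006]
{'at': [277.4, 164.2], 'p': 0.75} [-0.0171  0.0011]
```

View pics/w3.png

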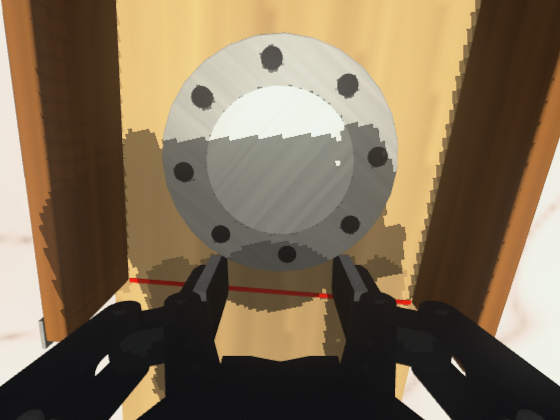

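```bash
python3 - <<'E'
from h import *
cal=optics.get_calibration("wrist")
for uv,z in(((131,280),.008),((408,302),.008),((280,152),.024),((280,33),.024),((280,271),.024),((163,152),.024),((397,155),.024)):print(uv,incase(ray("wrist",uv,z,cal)))
E
```

```text
(131, 280) [-0.0858  0.0725]
(408, 302) [-0.0855 -0.0756]
(280, 152) [-0.0112  0.0005]
(280, 33) [0.0331 0.0045]
(280, 271) [-0.0656 -0.0045]
(163, 152) [-0.0157  0.0492]
(397, 155) [-0.008  -0.0486]
```

Emit:
{"name": "servo_tool", "arguments": {
  "increments": [
    [0.4,0.04,0,0,0,0,-0.2],
    [0.4,0.05,0,0,0,0,-0.2],
    [0.4,0.05,0,0,0,0,-0.2],
    [0.35,0.03,0,0,0,0,-0.2],
    [0,0,0,0,0,0,-0.2]
  ]
}}

```text
clock: 6.15
position: [0.5733, -0.0368, 0.0214]
ee_rot: [-0.0, 0.994, -0.109, -0.002]
contact_force: [-4.2, 1.7, 1.8]
width: 0.051
gripper_force: 2.4
```

```bash
cat >> h.py <<'E'
def fl2():
    cal=optics.get_calibration("wrist");optics.get_image("wrist");d=finder.silhouettes("flange","wrist")[0]
    c=max(cv2.findContours(d["region"].astype(np.uint8),0,1)[0],key=len)[:,0]
    w=np.array([ray("wrist",q,.022,cal)[:2] for q in c+0.0])
    (x,y),r=cv2.minEnclosingCircle(w.astype(np.float32)); print("flange p",round(d["p"],2),np.round([x,y,r],4),"case",incase((x,y)))
    return cal
E
python3 - <<'E'
from h import *
p,R,s=pose();plan([]);print("est",incase(p+R.apply([.054,0,0])));fl2()
E
```

```text
now [ 0.5733 -0.0368  0.0214] yaw -12.5 tilt [-3.1e-03  8.0e-04 -1.0e+00] t 6.15 w 0.051 F [-4.2  1.7  1.8]
est [-0.0023 -0.0008]
flange p 0.76 [ 0.6251 -0.0474  0.0506] case [-0.0036 -0.    ]
```

Emit:
{"name": "servo_tool", "arguments": {
  "increments": [
    [0.15,0.01,0,0,0,0,-0.2],
    [0.1,0.01,0,0,0,0,-0.2],
    [0,0,0,0,0,0,-0.2],
    [-1,0,0,0,0,0,-0.2],
    [-2,0,0,0,0,0,-0.2]
  ]
}}

```text
clock: 6.75
position: [0.5508, -0.0323, 0.022]
ee_rot: [0.0, 0.994, -0.109, 0.003]
contact_force: [-1.1, -0.7, -0.4]
width: 0.0515
gripper_force: 0.0
```

Emit:
{"name": "servo_tool", "arguments": {
  "increments": [
    [0,0,-4,0,0,0,-0.2],
    [0,0,-4.5,0,0,0,-0.2],
    [0,0,-4.5,0,0,0,-0.2],
    [0,0,-4.5,0,0,0,-0.2],
    [0,0,-4.5,0,0,0,-0.2]
  ]
}}

```text
clock: 7.25
position: [0.5486, -0.0318, 0.244]
ee_rot: [0.0, 0.994, -0.109, 0.002]
contact_force: [0.8, -0.3, -0.1]
width: 0.0513
gripper_force: 0.0
```

```bash
python3 - <<'E'
from h import *
plan([]);fl2();fl2()
cal=optics.get_calibration("wrist");w=optics.get_image("wrist");save(w,"w4")
import pickle;pickle.dump(cal,open("cal4.pkl","wb"))
E
```

```text
now [ 0.5486 -0.0318  0.244 ] yaw -12.5 tilt [ 0.0044 -0.0011 -1.    ] t 7.25 w 0.0513 F [ 0.8 -0.3 -0.1]
flange p 0.61 [ 0.6268 -0.048   0.0505] case [-0.0018 -0.0001]
flange p 0.78 [ 0.6268 -0.0477  0.0507] case [-0.0019  0.0003]
```

View pics/w4.png

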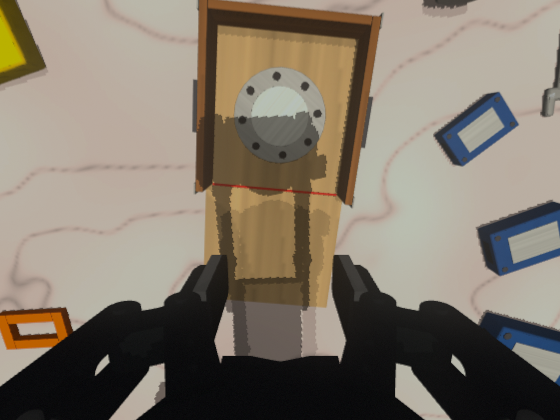

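The flange sits at about (280,115), centred in the case within 2 mm. The red line runs from (213,184) to (338,195). Next is the middle cover.

```bash
python3 - <<'E'
from h import *
import pickle;cal=pickle.load(open("cal4.pkl","rb"))
for uv,z in(((213,184),.008),((338,195),.008),((202,0),.058),((381,15),.058)):print(uv,incase(ray("wrist",uv,z,cal)))
plan([(.4226,-.305,.20,95,15)])
E
```

```text
(213, 184) [-0.0863  0.0722]
(338, 195) [-0.086  -0.0793]
(202, 0) [0.0897 0.0777]
(381, 15) [ 0.0926 -0.0841]
now [ 0.5479 -0.0316  0.2413] yaw -12.5 tilt [ 1.8e-03 -5.0e-04 -1.0e+00] t 7.5 w 0.051 F [0.3 0.7 0.5]
[-0.42, 1.96, 0.28, 0.0, 0.0, -7.17]
[-0.66, 1.89, 0.28, 0.0, 0.0, -7.17]
[-0.89, 1.8, 0.28, 0.0, 0.0, -7.17]
[-1.11, 1.67, 0.28, 0.0, 0.0, -7.17]
[-1.31, 1.52, 0.28, 0.0, 0.0, -7.17]
[-1.49, 1.34, 0.28, 0.0, 0.0, -7.17]
[-1.65, 1.15, 0.28, 0.0, 0.0, -7.17]
[-1.78, 0.93, 0.28, 0.0, 0.0, -7.17]
[-1.88, 0.7, 0.28, 0.0, 0.0, -7.17]
[-1.95, 0.46, 0.28, 0.0, 0.0, -7.17]
[-1.99, 0.22, 0.28, 0.0, 0.0, -7.17]
[-2.0, -0.03, 0.28, 0.0, 0.0, -7.17]
[-1.99, -0.28, 0.28, 0.0, 0.0, -7.17]
[-1.93, -0.53, 0.28, 0.0, 0.0, -7.17]
[-1.85, -0.77, 0.28, 0.0, 0.0, -7.17]
-
```

Emit:
{"name": "servo_tool", "arguments": {
  "increments": [
    [-0.4,2.0,0.3,0,0,-7.2,-1],
    [-0.65,1.9,0.3,0,0,-7.2,-1],
    [-0.9,1.8,0.3,0,0,-7.2,-1],
    [-1.1,1.7,0.3,0,0,-7.2,-1],
    [-1.3,1.5,0.3,0,0,-7.2,-1]
  ]
}}

```text
clock: 8.0
position: [0.5053, -0.1238, 0.224]
ee_rot: [-0.001, 0.979, 0.206, -0.001]
contact_force: [0.9, -0.4, 0.3]
width: 0.0858
gripper_force: 0.0
```

Emit:
{"name": "servo_tool", "arguments": {
  "increments": [
    [-1.5,1.35,0.3,0,0,-7.2,-1],
    [-1.65,1.15,0.3,0,0,-7.2,-1],
    [-1.8,0.9,0.3,0,0,-7.2,-1],
    [-1.9,0.7,0.3,0,0,-7.2,-1],
    [-1.95,0.5,0.3,0,0,-7.2,-1]
  ]
}}

```text
clock: 8.5
position: [0.4635, -0.2153, 0.2091]
ee_rot: [-0.001, 0.867, 0.498, -0.001]
contact_force: [0.1, -0.1, -0.2]
width: 0.0856
gripper_force: 0.0
```

Emit:
{"name": "servo_tool", "arguments": {
  "increments": [
    [-2.0,0.2,0.3,0,0,-7.2,-1],
    [-2.0,0,0.3,0,0,-7.2,-1],
    [-2.0,-0.3,0.3,0,0,-7.2,-1],
    [-1.9,-0.5,0.3,0,0,-7.1,-1],
    [-1.85,-0.8,0.3,0,0,-7.0,-1]
  ]
}}

```text
clock: 9.0
position: [0.4224, -0.3064, 0.194]
ee_rot: [-0.002, 0.672, 0.74, 0.0]
contact_force: [0.2, -0.2, -0.3]
width: 0.0856
gripper_force: 0.0
```

```bash
cat >> h.py <<'E'
def block(label,z,n=3):
    cal=optics.get_calibration("wrist");im=optics.get_image("wrist")
    for d in finder.silhouettes(label,"wrist")[:n]:
        c=max(cv2.findContours(d["region"].astype(np.uint8),0,1)[0],key=len)[:,0]
        w=np.array([ray("wrist",q,z,cal)[:2] for q in c+0.0])
        (x,y),(a,b),t=cv2.minAreaRect((w*1000).astype(np.float32))
        if a<b: t+=90;a,b=b,a
        print(label,round(d["p"],2),"box",np.round(d["box"]),"xy",np.round([x,y]),"LxW",np.round([a,b]),"long axis deg",round((t+90)%180-90,1))
    return cal,im
E
python3 - <<'E'
from h import *
plan([]);cal,im=block("cover",.020)
save(im,"w5")
import pickle;pickle.dump(cal,open("cal5.pkl","wb"))
E
```

```text
now [ 0.4224 -0.3064  0.194 ] yaw 95.49 tilt [-0.0023  0.0021 -1.    ] t 9.0 w 0.0856 F [ 0.2 -0.2 -0.3]
cover 0.77 box [108. 181. 146. 153.] xy [ 245. -311.] LxW [146.  94.] long axis deg 61.4
cover 0.58 box [276. 203.  63.  94.] xy [ 418. -317.] LxW [100.  61.] long axis deg -81.1
cover 0.58 box [425. 166.  66.  82.] xy [ 561. -263.] LxW [76. 52.] long axis deg -63.2
```

View pics/w5.png

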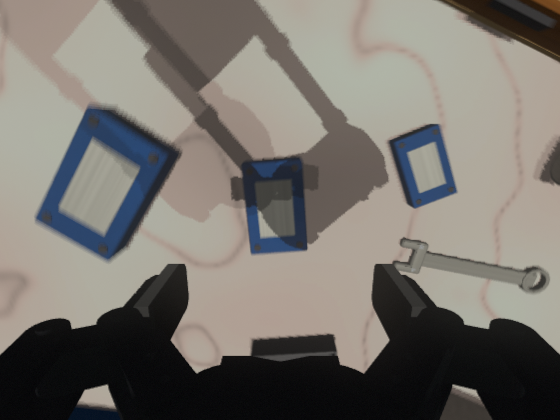

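```bash
python3 - <<'E'
from h import *
import pickle;cal=pickle.load(open("cal5.pkl","rb"))
for z,pts in((.026,((252,253),(306,249),(303,176),(246,178))),(0,((243,162),(300,157))),(.026,((243,162),(300,157)))):
  q=np.array([ray("wrist",u,z,cal)[:2] for u in pts]);print(z,np.round(q,4).tolist(),[round(float(np.hypot(*(q[i]-q[i-1]))),4) for i in range(len(q))],np.round(q.mean(0),4))
im=cv2.imread("pics/w5.png");save(cv2.resize(im[140:270,220:330],(660,780))[:,:,::-1][:600],"c5")
E
```

```text
0.026 [[0.3988, -0.3681], [0.4546, -0.3581], [0.4426, -0.2823], [0.3873, -0.2897]] [0.0793, 0.0567, 0.0767, 0.0558] [ 0.4208 -0.3246]
0 [[0.3805, -0.2776], [0.4394, -0.2667]] [0.0599, 0.0599] [ 0.41   -0.2722]
0.026 [[0.3833, -0.2744], [0.4376, -0.2644]] [0.0551, 0.0551] [ 0.4104 -0.2694]
```

View pics/c5.png

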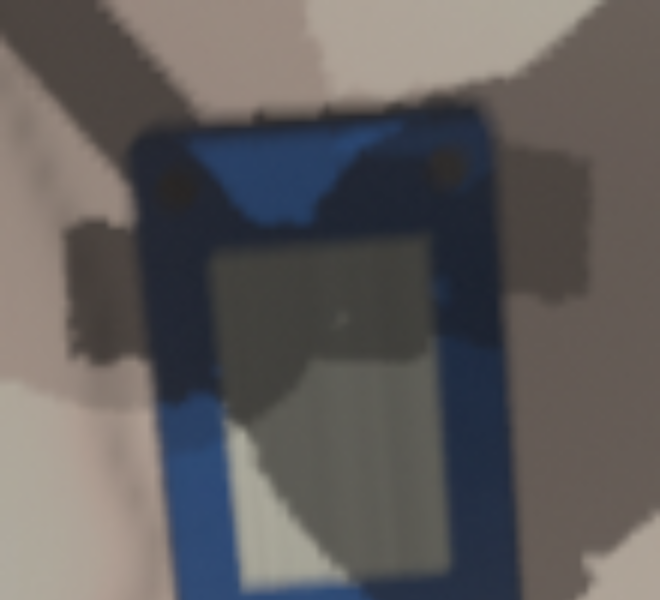

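The crop shows the cover's whole top face with corners (243,162), (301,158), (306,249) and (252,253). That gives a centre of (0.4186,-0.3163), a long axis at 99.8° and a size of about 95x57, so this is the middle one.

```bash
python3 - <<'E'
from h import *
plan([(.4186,-.3163,.07,99.8,4),(.4186,-.3163,.010,99.8,3)])
E
```

```text
now [ 0.4219 -0.3075  0.1939] yaw 95.08 tilt [-0.0032  0.0015 -1.    ] t 9.1 w 0.0854 F [0.1 0.3 1.2]
[-0.21, -0.1, 3.1, 0.0, 0.0, -1.18]
[-0.21, -0.11, 3.1, 0.0, 0.0, -1.18]
[-0.21, -0.11, 3.1, 0.0, 0.0, -1.18]
[-0.21, -0.11, 3.1, 0.0, 0.0, -1.18]
-
[0.0, 0.0, 2.0, 0.0, 0.0, 0.0]
[0.0, 0.0, 2.0, 0.0, 0.0, 0.0]
[0.0, 0.0, 2.0, 0.0, 0.0, 0.0]
-
```

Emit:
{"name": "servo_tool", "arguments": {
  "increments": [
    [-0.2,-0.1,3,0,0,-1.2,-1],
    [-0.2,-0.1,3,0,0,-1.2,-1],
    [-0.2,-0.1,3,0,0,-1.1,-1],
    [-0.2,-0.1,3,0,0,-1,-1],
    [0,0,3,0,0,0,-1]
  ]
}}

```text
clock: 9.6
position: [0.4202, -0.3135, 0.0442]
ee_rot: [-0.001, 0.646, 0.764, 0.0]
contact_force: [-0.5, -0.6, -0.5]
width: 0.0855
gripper_force: 0.0
```

Emit:
{"name": "servo_tool", "arguments": {
  "increments": [
    [0,0,1.7,0,0,0,-1],
    [0,0,1.0,0,0,0,-1],
    [0,0,0.5,0,0,0,-1],
    [0,0,0,0,0,0,-1],
    [0,0,0,0,0,0,-1]
  ]
}}

```text
clock: 10.1
position: [0.421, -0.315, 0.015]
ee_rot: [0.001, 0.645, 0.764, -0.0]
contact_force: [-0.4, 0.6, -0.4]
width: 0.0856
gripper_force: 0.0
```

```bash
python3 - <<'E'
from h import *
plan([(.4186,-.3163,.010,99.8,1)])
E
```

```text
now [ 0.421 -0.315  0.015] yaw 99.69 tilt [ 0.0011 -0.001  -1.    ] t 10.1 w 0.0856 F [-0.4  0.6 -0.4]
[-0.09, -0.26, 0.5, 0.0, 0.0, -0.11]
-
```

Emit:
{"name": "servo_tool", "arguments": {
  "increments": [
    [-0.1,-0.2,0.4,0,0,0,-1],
    [0,0,0,0,0,0,1],
    [0,0,0,0,0,0,1],
    [0,0,0,0,0,0,1],
    [0,0,0,0,0,0,1]
  ],
  "squeeze": 50
}}

```text
clock: 10.6
position: [0.4189, -0.3163, 0.0109]
ee_rot: [0.001, 0.645, 0.764, -0.0]
contact_force: [-0.6, 0.5, 5.4]
width: 0.0584
gripper_force: 55.5
```

Emit:
{"name": "servo_tool", "arguments": {
  "increments": [
    [0,0,0,0,0,0,1],
    [0,0,-1,0,0,0,1],
    [0,0,-2,0,0,0,1],
    [0,0,-3,0,0,0,1],
    [0,0,-3,0,0,0,1]
  ]
}}

```text
clock: 11.1
position: [0.4181, -0.3154, 0.1009]
ee_rot: [-0.001, 0.645, 0.764, 0.0]
contact_force: [0.1, -0.1, -0.9]
width: 0.0589
gripper_force: 54.6
```

```bash
python3 - <<'E'
from h import *
plan([(.6285,-.0485,.16,72.3,10)])
c,im=block("cover",.10);
E
```

```text
now [ 0.4181 -0.3154  0.1009] yaw 99.71 tilt [-0.0014  0.0013 -1.    ] t 11.1 w 0.0589 F [ 0.1 -0.1 -0.9]
[2.28, 2.52, -0.59, 0.0, 0.0, 2.74]
[2.39, 2.41, -0.59, 0.0, 0.0, 2.74]
[2.51, 2.29, -0.59, 0.0, 0.0, 2.74]
[2.61, 2.17, -0.59, 0.0, 0.0, 2.74]
[2.71, 2.04, -0.59, 0.0, 0.0, 2.74]
[2.81, 1.91, -0.59, 0.0, 0.0, 2.74]
[2.9, 1.78, -0.59, 0.0, 0.0, 2.74]
[2.98, 1.64, -0.59, 0.0, 0.0, 2.74]
[3.05, 1.49, -0.59, 0.0, 0.0, 2.74]
[3.12, 1.34, -0.59, 0.0, 0.0, 2.74]
-
cover 0.95 box [ 76. 170. 152. 230.] xy [ 304. -288.] LxW [95. 62.] long axis deg 61.7
cover 0.92 box [490. 186.  89. 116.] xy [ 503. -257.] LxW [48. 34.] long axis deg -62.6
cover 0.64 box [281. 270. 152. 191.] xy [ 419. -317.] LxW [99. 67.] long axis deg -80.4
```

Emit:
{"name": "servo_tool", "arguments": {
  "increments": [
    [2.3,2.5,-0.6,0,0,2.7,1],
    [2.4,2.4,-0.6,0,0,2.7,1],
    [2.5,2.3,-0.6,0,0,2.7,1],
    [2.6,2.2,-0.6,0,0,2.8,1],
    [2.7,2.0,-0.6,0,0,2.8,1]
  ]
}}

```text
clock: 11.7
position: [0.5232, -0.181, 0.1294]
ee_rot: [-0.001, 0.732, 0.681, -0.0]
contact_force: [0.5, -0.7, -1.6]
width: 0.059
gripper_force: 54.7
```

Emit:
{"name": "servo_tool", "arguments": {
  "increments": [
    [2.8,1.9,-0.6,0,0,2.8,1],
    [2.9,1.8,-0.6,0,0,2.8,1],
    [3.0,1.6,-0.6,0,0,2.7,1],
    [3.0,1.5,-0.6,0,0,2.7,1],
    [3.1,1.3,-0.6,0,0,2.7,1]
  ]
}}

```text
clock: 12.2
position: [0.6277, -0.0483, 0.1591]
ee_rot: [-0.001, 0.808, 0.589, -0.001]
contact_force: [-0.1, 0.3, -1.2]
width: 0.0586
gripper_force: 54.7
```

```bash
python3 - <<'E'
from h import *
block("cover",.174,1)
plan([(.627,-.048,.045,72.3,5)])
p,R,s=pose();print(incase(p))
E
```

```text
cover 0.96 box [282. 271. 152. 187.] xy [630. -41.] LxW [88. 59.] long axis deg 72.2
now [ 0.6303 -0.0461  0.1598] yaw 72.48 tilt [ 0.0021  0.002  -1.    ] t 12.3 w 0.0586 F [ 0.4 -0.9 -2.4]
[-0.06, -0.05, 2.3, 0.0, 0.0, 0.04]
[-0.06, -0.05, 2.3, 0.0, 0.0, 0.04]
[-0.06, -0.05, 2.3, 0.0, 0.0, 0.04]
[-0.06, -0.05, 2.3, 0.0, 0.0, 0.04]
[-0.06, -0.05, 2.3, 0.0, 0.0, 0.04]
-
[0.001  0.0029]
```

Emit:
{"name": "servo_tool", "arguments": {
  "increments": [
    [-0.1,-0.1,2.5,0,0,0,1],
    [-0.1,-0.1,2.5,0,0,0,1],
    [0,0,2.5,0,0,0,1],
    [0,0,2.0,0,0,0,1],
    [0,0,1.5,0,0,0,1]
  ]
}}

```text
clock: 12.8
position: [0.6231, -0.0512, 0.0474]
ee_rot: [-0.002, 0.807, 0.59, -0.002]
contact_force: [0.1, 0.1, -1.0]
width: 0.059
gripper_force: 54.8
```

Emit:
{"name": "servo_tool", "arguments": {
  "increments": [
    [0,0,0.4,0,0,0,1],
    [0,0,0.3,0,0,0,1],
    [0,0,0.2,0,0,0,1],
    [0,0,0.1,0,0,0,1],
    [0,0,0,0,0,0,1]
  ]
}}

```text
clock: 13.3
position: [0.6257, -0.0511, 0.0409]
ee_rot: [0.0, 0.807, 0.59, 0.0]
contact_force: [-0.4, -0.7, -2.1]
width: 0.0588
gripper_force: 54.7
```

```bash
python3 - <<'E'
from h import *
optics.get_image("side")
plan([(.627,-.048,.0355,72.3,1)])
p,R,s=pose();print(incase(p))
E
```

```text
now [ 0.6257 -0.0511  0.0409] yaw 72.31 tilt [ 1.2e-03 -3.0e-04 -1.0e+00] t 13.35 w 0.059 F [ 1.   0.3 -2.6]
[0.33, 0.03, 0.54, 0.0, 0.0, 0.01]
-
[-0.0019 -0.0033]
```

Emit:
{"name": "servo_tool", "arguments": {
  "increments": [
    [0.2,0.1,0.2,0,0,0,1],
    [0,0,0.15,0,0,0,1],
    [0,0,0.1,0,0,0,1],
    [0,0,0,0,0,0,1],
    [0,0,0,0,0,0,1]
  ]
}}

```text
clock: 13.85
position: [0.6268, -0.0494, 0.0357]
ee_rot: [-0.0, 0.807, 0.59, -0.0]
contact_force: [-0.2, 0.1, -1.2]
width: 0.0588
gripper_force: 54.7
```

```bash
python3 - <<'E'
from h import *
for i in range(3):
  optics.get_image("side");plan([(.627,-.048,.0355,72.3,1)])
E
```

```text
now [ 0.6269 -0.0494  0.0358] yaw 72.3 tilt [ 0.e+00 -1.e-04 -1.e+00] t 13.9 w 0.0588 F [ 0.6  0.4 -1.3]
[0.14, -0.03, 0.03, 0.0, 0.0, 0.0]
-
now [ 0.6269 -0.0494  0.0358] yaw 72.3 tilt [ 1.e-04 -1.e-04 -1.e+00] t 13.95 w 0.0587 F [-0.2 -0.3 -1.5]
[0.14, -0.03, 0.03, 0.0, 0.0, -0.0]
-
now [ 0.6269 -0.0494  0.0358] yaw 72.3 tilt [ 1.e-04 -1.e-04 -1.e+00] t 14.0 w 0.0592 F [-0.7  0.  -0.9]
[0.14, -0.04, 0.03, 0.0, 0.0, 0.0]
-
```

Emit:
{"name": "servo_tool", "arguments": {
  "increments": [
    [0.1,0,0.1,0,0,0,1],
    [0,0,0.05,0,0,0,1],
    [0,0,0,0,0,0,1],
    [0,0,0,0,0,0,1],
    [0,0,0,0,0,0,1]
  ]
}}

```text
clock: 14.5
position: [0.6274, -0.0486, 0.0349]
ee_rot: [0.0, 0.807, 0.59, 0.0]
contact_force: [-1.8, -0.7, 4.7]
width: 0.0587
gripper_force: 55.7
```

Emit:
{"name": "servo_tool", "arguments": {
  "increments": [
    [0,0,0,0,0,0,-0.6],
    [0,0,0,0,0,0,-0.9],
    [0,0,0,0,0,0,-0.9],
    [0,0,-0.5,0,0,0,-0.9],
    [0,0,-2,0,0,0,-0.9]
  ]
}}

```text
clock: 15.0
position: [0.6254, -0.0481, 0.0575]
ee_rot: [-0.002, 0.807, 0.59, -0.002]
contact_force: [-0.0, 0.6, -0.5]
width: 0.0808
gripper_force: 0.0
```

Emit:
{"name": "servo_tool", "arguments": {
  "increments": [
    [0,0,-3,0,0,0,-1],
    [0,0,-4,0,0,0,-1],
    [0,0,-4,0,0,0,-1],
    [0,0,-3,0,0,0,-1],
    [0,0,0,0,0,0,-1]
  ]
}}

```text
clock: 15.5
position: [0.6302, -0.0489, 0.2052]
ee_rot: [0.004, 0.807, 0.59, 0.004]
contact_force: [-0.5, 0.5, 0.7]
width: 0.0856
gripper_force: 0.0
```

```bash
python3 - <<'E'
from h import *
cal,im=block("cover",.047,2)
cal,im=block("cover",.047,2)
save(im,"w6");import pickle;pickle.dump(cal,open("cal6.pkl","wb"))
plan([(.4319,.330,.20,85,1)])
E
```

```text
cover 0.86 box [ 90. 414.  40.  10.] xy [ 336. -227.] LxW [44. 17.] long axis deg -18.4
cover 0.84 box [275. 347.  54.  28.] xy [ 572. -218.] LxW [45. 40.] long axis deg -62.5
cover 0.9 box [278. 348.  46.  27.] xy [ 571. -214.] LxW [40. 38.] long axis deg -62.7
cover 0.75 box [ 88. 414.  47.  10.] xy [ 335. -225.] LxW [51. 16.] long axis deg -17.8
now [ 0.6262 -0.0482  0.198 ] yaw 72.31 tilt [-2.6e-03  4.0e-04 -1.0e+00] t 15.7 w 0.0854 F [-1.3 -0.2  0.6]
[30.13, -30.01, -0.2, 0.0, 0.0, -12.69]
-
```

View pics/w6.png

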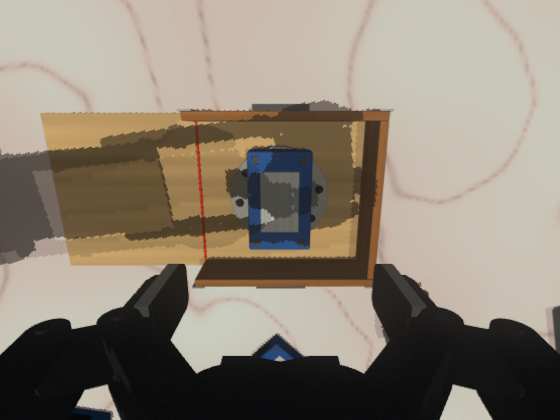

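The blue cover lies flat and square on the flange, with its top face from (246,150) to (310,248) and flange showing on both sides. Now the spacer.

```bash
python3 - <<'E'
from h import *
import pickle;cal=pickle.load(open("cal6.pkl","rb"))
q=np.array([ray("wrist",u,.05,cal)[:2] for u in((246,150),(312,150),(310,248),(249,248))]);print(np.round(q,4),q.mean(0),incase(q.mean(0)))
d=(q[0]+q[1]-q[2]-q[3]);print(np.degrees(np.arctan2(d[1],d[0])))
plan([(.432,.335,.19,81,10)])
E
```

```text
[[ 0.6131  0.0065]
 [ 0.6697 -0.0116]
 [ 0.6416 -0.1019]
 [ 0.5846 -0.0837]] [ 0.62724333 -0.04768756] [-0.0014  0.0004]
72.58601460907903
now [ 0.6262 -0.0482  0.198 ] yaw 72.31 tilt [-2.6e-03  4.0e-04 -1.0e+00] t 15.7 w 0.0854 F [-1.3 -0.2  0.6]
[3.06, -3.02, 0.08, 0.0, 0.0, -0.87]
[3.11, -2.97, 0.08, 0.0, 0.0, -0.87]
[3.15, -2.92, 0.08, 0.0, 0.0, -0.87]
[3.19, -2.87, 0.08, 0.0, 0.0, -0.87]
[3.24, -2.82, 0.08, 0.0, 0.0, -0.87]
[3.28, -2.77, 0.08, 0.0, 0.0, -0.87]
[3.32, -2.72, 0.08, 0.0, 0.0, -0.87]
[3.36, -2.67, 0.08, 0.0, 0.0, -0.87]
[3.4, -2.62, 0.08, 0.0, 0.0, -0.87]
[3.44, -2.57, 0.08, 0.0, 0.0, -0.87]
-
```

Cover is at (0.6272,-0.0477), yaw 72.4.

Emit:
{"name": "servo_tool", "arguments": {
  "increments": [
    [3.1,-3.0,0.1,0,0,-0.9,-1],
    [3.1,-3.0,0.1,0,0,-0.9,-1],
    [3.1,-2.9,0.1,0,0,-0.9,-1],
    [3.2,-2.9,0.1,0,0,-0.9,-1],
    [3.2,-2.8,0.1,0,0,-0.9,-1]
  ]
}}

```text
clock: 16.2
position: [0.5278, 0.1438, 0.1924]
ee_rot: [-0.001, 0.784, 0.621, -0.002]
contact_force: [0.6, 0.1, 0.5]
width: 0.0855
gripper_force: 0.0
```

Emit:
{"name": "servo_tool", "arguments": {
  "increments": [
    [3.3,-2.8,0.1,0,0,-0.9,-1],
    [3.3,-2.7,0.1,0,0,-0.9,-1],
    [3.4,-2.7,0.1,0,0,-0.8,-1],
    [3.4,-2.6,0.1,0,0,-0.8,-1],
    [3.4,-2.6,0.1,0,0,-0.8,-1]
  ]
}}

```text
clock: 16.7
position: [0.43, 0.3349, 0.1875]
ee_rot: [-0.0, 0.76, 0.65, -0.002]
contact_force: [1.3, -0.5, -1.0]
width: 0.0856
gripper_force: 0.0
```

```bash
python3 - <<'E'
from h import *
optics.get_image("side")
cal,im=block("spacer",.010,2)
cal,im=block("spacer",.010,2)
# colour check
h=cv2.cvtColor(im,cv2.COLOR_RGB2HSV);m=((h[...,0]>5)&(h[...,0]<18)&(h[...,1]>180)&(h[...,2]>70)).astype(np.uint8)
c=max(cv2.findContours(m,0,1)[0],key=cv2.contourArea)[:,0]
w=np.array([ray("wrist",q,.010,cal)[:2] for q in c+0.])
r=cv2.minAreaRect((w*1000).astype(np.float32));print(r,np.round(cv2.boxPoints(cv2.minAreaRect(c))).tolist())
save(im,"w7")
plan([(.432,.335,.19,81,1)])
E
```

```text
spacer 0.88 box [279. 196.  56.  88.] xy [426. 341.] LxW [90. 54.] long axis deg 81.2
spacer 0.95 box [277. 191.  57.  87.] xy [427. 341.] LxW [90. 56.] long axis deg 81.3
spacer 0.27 box [466. 408.  48.  24.] xy [622.  29.] LxW [64. 40.] long axis deg -8.5
((427.2235107421875, 340.9221496582031), (88.50822448730469, 52.68790817260742), 81.00035858154297) [[251.0, 146.0], [304.0, 146.0], [304.0, 231.0], [251.0, 231.0]]
now [0.4313 0.3334 0.1879] yaw 81.05 tilt [-0.0019 -0.0021 -1.    ] t 16.95 w 0.0854 F [-0.1  0.1  0. ]
[0.17, 0.05, -0.21, 0.0, 0.0, 0.05]
-
```

View pics/w7.png

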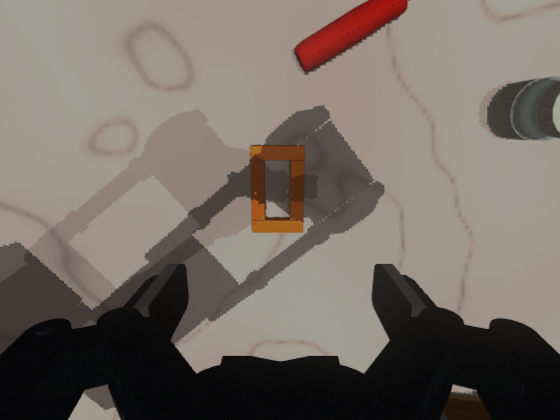

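The frame is alone at (277,189), world (0.427,0.341), with its long axis at 81° and 90x54 as expected. From the fingertip pixels, the tips sit only about 0.5 mm ahead of the TCP at this opening, so I'll grasp at z of about 4 mm.

```bash
python3 - <<'E'
from h import *
plan([(.427,.341,.06,81,4),(.427,.341,.004,81,3)])
E
```

```text
now [0.4313 0.3334 0.1879] yaw 81.05 tilt [-0.0019 -0.0021 -1.    ] t 16.95 w 0.0854 F [-0.1  0.1  0. ]
[0.17, -0.14, 3.2, 0.0, 0.0, 0.01]
[0.17, -0.14, 3.2, 0.0, 0.0, 0.01]
[0.17, -0.14, 3.2, 0.0, 0.0, 0.01]
[0.17, -0.14, 3.2, 0.0, 0.0, 0.01]
-
[0.0, 0.0, 1.87, 0.0, 0.0, -0.0]
[0.0, 0.0, 1.87, 0.0, 0.0, -0.0]
[0.0, 0.0, 1.87, 0.0, 0.0, -0.0]
-
```

Emit:
{"name": "servo_tool", "arguments": {
  "increments": [
    [0.2,-0.1,3.2,0,0,0,-1],
    [0.2,-0.1,3.2,0,0,0,-1],
    [0.1,-0.1,3.2,0,0,0,-1],
    [0.2,-0.1,3.2,0,0,0,-1],
    [0,0,2.5,0,0,0,-1]
  ]
}}

```text
clock: 17.45
position: [0.429, 0.3394, 0.0341]
ee_rot: [0.0, 0.761, 0.649, -0.001]
contact_force: [0.5, -0.5, 0.0]
width: 0.0857
gripper_force: 0.0
```

Emit:
{"name": "servo_tool", "arguments": {
  "increments": [
    [0,0,1.3,0,0,0,-0.9],
    [0,0,0.8,0,0,0,-0.8],
    [0,0,0.3,0,0,0,-0.7],
    [0,0,0,0,0,0,-0.7],
    [0,0,0,0,0,0,-0.7]
  ]
}}

```text
clock: 17.95
position: [0.4297, 0.3415, 0.013]
ee_rot: [0.0, 0.761, 0.649, 0.001]
contact_force: [0.1, -0.3, 0.3]
width: 0.0722
gripper_force: 0.0
```

```bash
python3 - <<'E'
from h import *
plan([(.427,.341,.004,81,1)])
E
```

```text
now [0.4297 0.3415 0.013 ] yaw 80.97 tilt [ 1.4e-03  7.0e-04 -1.0e+00] t 17.95 w 0.0722 F [ 0.1 -0.3  0.3]
[-0.09, -0.26, 0.9, 0.0, 0.0, -0.03]
-
```

Emit:
{"name": "servo_tool", "arguments": {
  "increments": [
    [-0.1,-0.2,0.5,0,0,0,-0.7],
    [0,0,0.3,0,0,0,-0.7],
    [0,0,0,0,0,0,1],
    [0,0,0,0,0,0,1],
    [0,0,0,0,0,0,1]
  ],
  "squeeze": 30
}}

```text
clock: 18.45
position: [0.427, 0.341, 0.0045]
ee_rot: [0.0, 0.76, 0.65, 0.0]
contact_force: [0.5, 0.5, 1.7]
width: 0.0534
gripper_force: 33.2
```

Emit:
{"name": "servo_tool", "arguments": {
  "increments": [
    [0,0,0,0,0,0,1],
    [0,0,-1,0,0,0,1],
    [0,0,-3,0,0,0,1],
    [0,0,-4,0,0,0,1],
    [0,0,-4,0,0,0,1]
  ]
}}

```text
clock: 18.95
position: [0.4263, 0.3405, 0.1256]
ee_rot: [-0.0, 0.76, 0.649, -0.001]
contact_force: [1.2, 0.3, -1.1]
width: 0.0534
gripper_force: 32.0
```

```bash
python3 - <<'E'
from h import *
block("spacer",.128,1)
plan([(.627,-.048,.16,72.4,10)])
E
```

```text
spacer 0.79 box [278. 273. 128. 177.] xy [426. 341.] LxW [92. 56.] long axis deg 81.0
now [0.4303 0.343  0.1304] yaw 81.01 tilt [ 0.0106  0.0063 -0.9999] t 19.05 w 0.053 F [ 0.3 -0.  -0.8]
[-3.55, 2.55, -0.3, 0.0, 0.0, 0.86]
[-3.52, 2.61, -0.3, 0.0, 0.0, 0.86]
[-3.48, 2.66, -0.3, 0.0, 0.0, 0.86]
[-3.44, 2.71, -0.3, 0.0, 0.0, 0.86]
[-3.39, 2.76, -0.3, 0.0, 0.0, 0.86]
[-3.35, 2.81, -0.3, 0.0, 0.0, 0.86]
[-3.31, 2.86, -0.3, 0.0, 0.0, 0.86]
[-3.27, 2.91, -0.3, 0.0, 0.0, 0.86]
[-3.22, 2.96, -0.3, 0.0, 0.0, 0.86]
[-3.18, 3.01, -0.3, 0.0, 0.0, 0.86]
-
```

Emit:
{"name": "servo_tool", "arguments": {
  "increments": [
    [-3.5,2.6,-0.4,0,0,0.9,1],
    [-3.5,2.6,-0.4,0,0,0.9,1],
    [-3.4,2.7,-0.4,0,0,0.9,1],
    [-3.4,2.7,-0.4,0,0,0.9,1],
    [-3.4,2.8,-0.4,0,0,0.8,1]
  ]
}}

```text
clock: 19.55
position: [0.5262, 0.1451, 0.1442]
ee_rot: [-0.0, 0.785, 0.62, -0.0]
contact_force: [0.7, 0.9, -0.1]
width: 0.0533
gripper_force: 32.0
```

Emit:
{"name": "servo_tool", "arguments": {
  "increments": [
    [-3.4,2.8,-0.4,0,0,0.8,1],
    [-3.3,2.9,-0.4,0,0,0.8,1],
    [-3.3,2.9,-0.4,0,0,0.8,1],
    [-3.2,3.0,-0.4,0,0,0.9,1],
    [-3.2,3.0,0,0,0,0.9,1]
  ]
}}

```text
clock: 20.05
position: [0.6253, -0.0513, 0.1605]
ee_rot: [0.0, 0.807, 0.59, 0.0]
contact_force: [0.5, 0.1, -0.9]
width: 0.0533
gripper_force: 32.0
```

Emit:
{"name": "servo_tool", "arguments": {
  "increments": [
    [0,0,2,0,0,0,1],
    [0,0,2,0,0,0,1],
    [0,0,2,0,0,0,1],
    [0,0,0,0,0,0,1],
    [0,0,0,0,0,0,1]
  ]
}}

```text
clock: 20.55
position: [0.6244, -0.0495, 0.1]
ee_rot: [-0.0, 0.807, 0.591, -0.0]
contact_force: [0.7, 0.1, -0.2]
width: 0.053
gripper_force: 32.0
```

```bash
python3 - <<'E'
from h import *
for i in range(4): optics.get_image("side")
plan([(.6272,-.0480,.056,72.4,3)])
E
```

```text
now [ 0.6256 -0.0496  0.1016] yaw 72.42 tilt [ 2.3e-03 -5.0e-04 -1.0e+00] t 20.75 w 0.053 F [-0.5 -0.   0.1]
[0.07, 0.04, 1.52, 0.0, 0.0, 0.01]
[0.07, 0.04, 1.52, 0.0, 0.0, 0.01]
[0.07, 0.04, 1.52, 0.0, 0.0, 0.01]
-
```

Emit:
{"name": "servo_tool", "arguments": {
  "increments": [
    [0.1,0.1,2.0,0,0,0,1],
    [0.1,0,1.5,0,0,0,1],
    [0,0,0.8,0,0,0,1],
    [0,0,0,0,0,0,1],
    [0,0,0,0,0,0,1]
  ]
}}

```text
clock: 21.25
position: [0.6269, -0.0481, 0.058]
ee_rot: [0.0, 0.807, 0.591, 0.0]
contact_force: [0.2, -0.4, -0.7]
width: 0.0531
gripper_force: 32.0
```

```bash
python3 - <<'E'
from h import *
for i in range(5): optics.get_image("side")
plan([(.6272,-.0480,.0545,72.4,1)])
E
```

```text
now [ 0.6268 -0.0481  0.058 ] yaw 72.4 tilt [ 1.4e-03 -4.0e-04 -1.0e+00] t 21.5 w 0.0532 F [ 0.2  0.2 -0.7]
[0.02, 0.04, 0.35, 0.0, 0.0, 0.0]
-
```

Emit:
{"name": "servo_tool", "arguments": {
  "increments": [
    [0,0,0.15,0,0,0,1],
    [0,0,0.1,0,0,0,1],
    [0,0,0.05,0,0,0,1],
    [0,0,0,0,0,0,1],
    [0,0,0,0,0,0,1]
  ]
}}

```text
clock: 22.0
position: [0.6263, -0.048, 0.0545]
ee_rot: [0.0, 0.807, 0.591, -0.0]
contact_force: [-0.8, 0.0, 2.5]
width: 0.0533
gripper_force: 33.7
```

Emit:
{"name": "servo_tool", "arguments": {
  "increments": [
    [0,0,0,0,0,0,-0.4],
    [0,0,0,0,0,0,-0.8],
    [0,0,0,0,0,0,-0.8],
    [0,0,-0.5,0,0,0,-0.8],
    [0,0,-2,0,0,0,-0.8]
  ]
}}

```text
clock: 22.5
position: [0.6246, -0.0477, 0.0776]
ee_rot: [-0.002, 0.807, 0.591, -0.002]
contact_force: [0.1, 0.7, 1.0]
width: 0.0769
gripper_force: 0.0
```

Emit:
{"name": "servo_tool", "arguments": {
  "increments": [
    [0,0,-3,0,0,0,-0.8],
    [0,0,-4,0,0,0,-0.8],
    [0,0,-3,0,0,0,-0.8],
    [0,0,-2,0,0,0,-0.8],
    [0,0,0,0,0,0,-0.8]
  ]
}}

```text
clock: 23.0
position: [0.6284, -0.0483, 0.2034]
ee_rot: [0.003, 0.807, 0.591, 0.003]
contact_force: [0.3, -0.5, 0.0]
width: 0.0772
gripper_force: 0.0
```

```bash
python3 - <<'E'
from h import *
for i in range(4): optics.get_image("side")
cal,im=block("spacer",.060,1)
save(im,"w8")
b=optics.get_image("side");plan([])
E
```

```text
spacer 0.73 box [282. 203.  62.  98.] xy [626. -48.] LxW [90. 54.] long axis deg 72.5
now [ 0.6256 -0.0479  0.1977] yaw 72.4 tilt [-2.8e-03  5.0e-04 -1.0e+00] t 23.35 w 0.0771 F [ 0.2 -0.3  0.3]
```

View pics/w8.png

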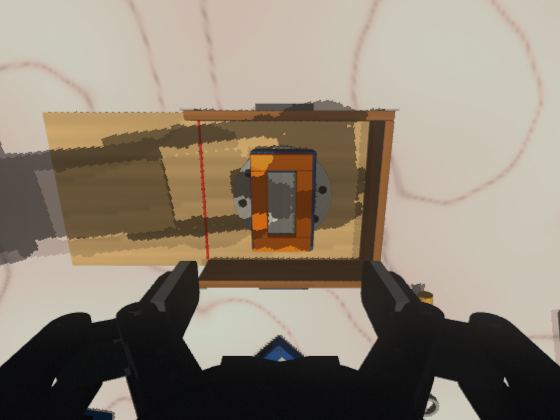

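The final view shows the orange frame flat on the cover at about (282,200), at world (0.626,-0.048) with yaw 72.5°. It is centred within about 1 mm and nothing touches the robot.

```bash
python3 -c "
from rig import manip
print(manip.sign_off())"
```

```text
the job is handed in; nothing more can be done
None
```

The flange was slid to the middle of the case floor, the blue cover laid on it and the orange frame laid on top, all within about 3 mm of centre; the job was handed in at about 23 s of the 70 s allowed.

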